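# Change the die in the press holder plate

## Robot

A 7-joint arm with a two-finger parallel gripper is mounted at the origin on the work surface. World frame = base frame: x ahead of the robot, y to its left, z up, the work surface at z = 0. Lengths are in mm, angles in rad, forces in N, time in s.
With the tool pointing down it reaches from about 425 to 825 mm from the base axis. Payload 3.6 kg.
Tool frame: the origin (TCP) lies at the very end of the fingers, on their centre line; the grasp point (between the pads) lies 19 mm behind it; z points along the fingers, y is the line along which they close (so a half turn about z gives the same grasp; the last joint's range is limited). The gripper opens to 85 mm and grips with 20 to 120 N. Pads are 22 mm wide; open, the fingers measure 114 mm over their backs; the gripper's body (76 mm by 85 mm) begins 54 mm behind the grasp point. The pads swing forward as they close: fully open they stand 13 mm farther back than shut.
Start: joints at [1.188, 0.615, -0.013, 1.423, 0.008, 1.103, -0.04], TCP at [226.431, -609.254, 209.997] pointing down, gripper open.
Joint ranges: [-3.12, 3.12], [-0.3, 2.06], [-1.34, 1.32], [0.26, 2.42], [-1.36, 4.5], [0.01, 1.98], [-2.84, 2.84]. Speed limits (rad/s): [2.79, 2.79, 3.14, 3.14, 3.14, 3.14, 3.14].

## Interface

Orientations are given as a rotation vector (axis times angle).
In Python, from station import robot, imaging gives the robot as it stands. The module is installed in compiled form; this text tells all that it offers.
- The arm moves only by the tool carry_out, never from a script. Its argument "increments" is a list of rows, each an object with "twist": the turn, a rotation vector about the tool's x, y, z in degrees, a list of three; "offset": the shift along the tool's x, y, z in m, a list of three; "fingers": the opening, from 0 (shut) to 1 (fully open). A call has exactly 5 rows; each row is the pose to reach, as a shift and turn from the pose commanded when the call began, along the tool's axes at that moment; what a row does not reach only later rows make up. A row lasts 1/12 s, in which the tool goes at most 41.7 mm and 7.16 degrees, less where a joint would pass 70% of its speed; a pose out of reach is approached as far as the arm can. A call with a gripper value outside its range is refused whole. The fingers move at their own pace and stop on an object; "squeeze" is the grip in N (left out, the last holds). Time passes only in rows, so rows that repeat a pose let the fingers close, or fill a call up. It gives the time, the measured TCP pose, the force, the opening and the grip force at its end, in the units of the state.
- robot.sense(): the state, without advancing time (a new reading comes with each control period).
- imaging.capture(name): name is "side" or "top"; returns a dict with "frame" (420x560x3 uint8, blue, green, red), "fovy" (degrees; the focal length in pixels is half the picture's height over the tangent of half this angle, whatever the lens; pixels are square), "cx", "cy" (the principal point, pixels), "extrinsics" (4x4, takes a point from camera to world coordinates). Camera axes: x right, y down, z forward; pixel columns grow to the right and rows downward; lengths in mm; the calibration is good to about 2 mm. A picture is of the moment at which its call begins. There is no depth.
- robot.job_done(): hands the job in; it is judged then, once.
The state is a dict: "clock": time; "qpos": joint angles; "qvel": joint speeds; "tau": joint torques, N m; "eef_pos": TCP position; "orientation": TCP orientation; "force": force on the tool from outside, world axes, zero at the start; "wrist_torque": the same for the moment, N m; "opening": finger opening in mm; "grasp_force": force on a finger pad.
Only numpy, scipy, OpenCV 4.12 (cv2) and the standard library are available. Lean on these libraries where they do the work, as an engineer would, in place of code of your own. Each camera call takes 0.05 s, during which the arm holds its last target. There are 200 camera calls.

## Task

Change the cutting die on the holder plate: lift out the blue die and set it down flat in its own tray, the one labelled blue, then fetch the yellow die and push it into the corner between the plate's two steel stop bars, its long side flush against the side bar and its short end flush against the end bar, flat on the plate. Finish still holding it there, gripped and pressed firmly against both bars at once (I close the clamps while you hold, so do not let go). Do not drop either die, and leave the green die and the other things on the bench where they are.

Things in the scene. Friction and masses are not known exactly. Their poses are not given: they have to be found in the camera images.
- die_blue_center (a point): Blue cutting die, at first lying loosely on the holder plate near the stops' corner. Open steel frame 104 (its x) x 60 (its y) x 32 mm high, corners rounded to 10 mm, cutting edge up, 0.25 to 0.42 kg; the same turned half round. Gripped across its 60 mm width. Point: its centre, 16 mm above its underside; z up
- die_yellow_center (a point): Yellow cutting die, at first on the dark red cutting pad (its top 20 mm above the bench), to the robot's right. Open steel frame 104 (its x) x 60 (its y) x 32 mm high, corners rounded to 10 mm, cutting edge up, 0.25 to 0.42 kg; the same turned half round. Gripped across its 60 mm width. Point: its centre, 16 mm above its underside; z up
- tray_blue: Plywood tray fixed on the bench, blue floor and blue labels at both ends; empty; the blue die belongs here. 122 x 78 mm outside, floor 6 mm thick, lips 8 mm above it; pocket 112 (its x) x 68 mm (its y), so a die lies in lengthways with 4 mm to spare each side. Origin: bottom centre, on the bench; z up. The three trays stand in any order
- tray_yellow: Plywood tray fixed on the bench, yellow floor and yellow labels at both ends; empty, stays empty. 122 x 78 mm outside, floor 6 mm thick, lips 8 mm above it; pocket 112 (its x) x 68 mm (its y), so a die lies in lengthways with 4 mm to spare each side. Origin: bottom centre, on the bench; z up. The three trays stand in any order
- tray_green: Plywood tray fixed on the bench, green floor and green labels at both ends; holds the green die. 122 x 78 mm outside, floor 6 mm thick, lips 8 mm above it; pocket 112 (its x) x 68 mm (its y), so a die lies in lengthways with 4 mm to spare each side. Origin: bottom centre, on the bench; z up. The three trays stand in any order
- plate: Aluminium die holder plate, fixed, 250 (x) x 220 (y) x 12 mm. Origin: centre of its underside; top at z = 12 mm. Stop faces at x = +90 and y = +75 mm; a die home in the corner, long side along x, has its centre at (38, 45, 28) mm. Two red-handled clamps, up to 60 mm above its top, drawn back: tips at (-53, 45) and (38, -32) mm, bodies from there to the -x and -y edges and 55 mm past
- stop_end: End stop bar, ground steel, rigid, smooth (friction with a die about 0.3, as on the plate), 16 (x) x 80 (y) mm, 8 mm high, on the plate's top at its +x side. Origin: centre of its underside, at (98, 25, 12) mm in the plate's frame, same axes. Its stop face is 8 mm from the origin toward -x
- stop_side: Side stop bar, ground steel, rigid, smooth (friction with a die about 0.3, as on the plate), 100 (x) x 16 (y) mm, 8 mm high, on the plate's top at its +y side. Origin: centre of its underside, at (26, 83, 12) mm in the plate's frame, same axes. Its stop face is 8 mm from the origin toward -y
- die_green: green cutting die, same shape as the others, lying in the green tray; origin at the centre of its underside. To be left alone
- mallet: loose mallet, wooden handle, lying on the far part of the cutting pad; to be left alone
- marker: loose blue marker pen, 142 mm long, 13 mm thick, lying on the far right part of the cutting pad; to be left alone
- hex_key: loose dark hex key, 90 mm long with a 28 mm short arm, 6 mm thick, lying on the near right part of the cutting pad; to be left alone
- patches: loose stack of cut tan fibreboard pieces, 98 x 54 mm, 18 mm high, on the bench beyond the trays; to be left alone
- tape: loose roll of tape lying flat, 90 mm across, 25 mm high, on the bench beyond the trays; to be left alone
- brush: loose bench brush lying between the robot and the trays; to be left alone
There are look-alikes about, which are no part of the job. Leave any pink look-alike of the part that bears die_yellow_center alone. Leave any red look-alike of the tray_blue alone.

How it is judged (in metres and radians):
On the way:
1. the blue die lies flat in the blue-labelled tray and is let go (x of die_blue_center in the frame of tray_blue between -0.008 and 0.008 m and y of die_blue_center in the frame of tray_blue between -0.008 and 0.008 m and z of die_blue_center in the frame of tray_blue between 0.018 and 0.0245 m and angle between die_blue_center's own z axis and vertical below 0.05 rad and contact force between the fingers and die_blue below 0.05 N and linear speed of die_blue below 0.02 m/s), for 0.3 s.
At the end, for the whole second after the job is handed in: Blue die flat (3 deg) on the blue tray's floor, within 8 mm of its middle, not touched. Yellow die still and held by the fingers in the corner: over 2 N on each bar, within 2.3 deg of the bars and level, both sides home and flat on the plate within 2.5 mm (x of die_blue_center in the frame of tray_blue between -0.008 and 0.008 m and y of die_blue_center in the frame of tray_blue between -0.008 and 0.008 m and z of die_blue_center in the frame of tray_blue between 0.018 and 0.0245 m and angle between die_blue_center's own z axis and vertical below 0.05 rad and contact force between the arm and die_blue below 0.05 N and contact force between die_yellow and stop_end above 2 N and contact force between die_yellow and stop_side above 2 N and contact force between the fingers and die_yellow above 2 N and angle between the x axis of die_yellow_center and the x axis of plate, either way round below 0.04 rad and angle between die_yellow_center's own z axis and vertical below 0.04 rad and x of die_yellow_center in the frame of plate between 0.0355 and 0.0405 m and y of die_yellow_center in the frame of plate between 0.0425 and 0.0475 m and z of die_yellow_center in the frame of plate between 0.025 and 0.0305 m and linear speed of die_yellow below 0.02 m/s); the arm keeps its last pose, push and grip.
It fails at once if the blue die is let fall from about 3 cm or more ((contact force between die_blue and anything else below 0.01 N and height (world z) of die_blue_center above 0.08 m) or (contact force between die_blue and anything else below 0.01 N and height (world z) of die_blue_center above 0.052 m and horizontal distance between die_blue_center and tray_blue below 0.08 m)).
It fails at once if the yellow die is let fall from about 3 cm or more ((contact force between die_yellow and anything else below 0.01 N and height (world z) of die_yellow_center above 0.08 m)).
It fails at once if the green die or a bystander is moved (green die 2 cm, others 4 cm) (distance of any of mallet, marker, hex_key, patches, tape, brush from where it was at the start of the episode above 0.04 m or distance of die_green from where it was at the start of the episode above 0.02 m).
It also fails if it takes over 64 s, if anything falls off the work surface, if the arm or the gripper's body presses on something with over 40 N, if the wrist force passes 120 N, or if a joint passes its speed limit or range.

## Working session

There is one attempt and no reset: what is moved stays moved. The work goes in short steps, Python scripts to look and compute and a tool call to move; the robot and the scene stay as the last step left them, time stands still between calls to the robot, and variables do not carry over. Pictures are saved under pics/ and viewed, at most 10 in all, crops included, and the job is handed in when it is done.

Besides the shell and the picture viewer there is one more tool, called after ">>>" as a command line: name --argument value ..., lists and objects as JSON in quotes. carry_out: Moves the arm, as the interface text tells. Its arguments: {"type":"object","properties":{"increments":{"type":"array","items":{"type":"object","properties":{"twist":{"type":"array","items":{"type":"number"}},"offset":{"type":"array","items":{"type":"number"}},"fingers":{"type":"number"}}}},"squeeze":{"type":"number"}},"required":["increments"]}

```bash
mkdir -p pics
python3 - <<'E'
from station import robot, imaging
import cv2,pickle
s=robot.sense(); print({k:(v if not hasattr(v,'round') else v) for k,v in s.items()})
for n in('top','side'):
    c=imaging.capture(n); cv2.imwrite(f'pics/{n}0.png',c['frame']); pickle.dump(c,open(f'{n}0.pkl','wb'))
    print(n,c['fovy'],c['cx'],c['cy'],c['extrinsics'])
E
```

```text
{'clock': 0.0, 'qpos': array([ 1.18852234,  0.61590321, -0.01261279,  1.42492245,  0.00812609,
        1.10337346, -0.04038001]), 'qvel': array([ 0.00112346,  0.00043545,  0.00025877,  0.0021732 , -0.00048877,
       -0.00105613, -0.00070836]), 'tau': array([-4.46740460e-04, -4.69204187e+01,  2.58824229e-01, -1.71035296e+01,
        9.83569800e-03,  9.66280029e-03, -9.24886876e-06]), 'eef_pos': array([ 226.11824715, -608.52588485,  208.8408    ]), 'orientation': array([-3.08952678e+00, -5.55610314e-01,  8.05580979e-04]), 'force': array([-0.19034739,  0.06390148,  0.3029052 ]), 'wrist_torque': array([-0.04136529,  0.00706392, -0.0324637 ]), 'grasp_force': 0.0, 'opening': 85.03448878836531}
top 51.493376525221336 279.101626831794 210.77051354640122 [[ 5.92937971e-02 -9.76975022e-01  2.04948899e-01  2.82846150e+02]
 [-9.98240557e-01 -5.79917004e-02  1.23593260e-02 -2.32682602e+01]
 [-1.89417635e-04 -2.05321134e-01 -9.78694639e-01  1.10158862e+03]
 [ 0.00000000e+00  0.00000000e+00  0.00000000e+00  1.00000000e+00]]
side 46.646162666740295 283.89595534619775 210.1400842367636 [[ 9.99379922e-01 -1.18506392e-02  3.31561911e-02  4.19565704e+02]
 [-3.43978712e-02 -5.29721645e-01  8.47473755e-01 -1.14327184e+03]
 [ 7.52044638e-03 -8.48088758e-01 -5.29800813e-01  7.46721154e+02]
 [ 0.00000000e+00  0.00000000e+00  0.00000000e+00  1.00000000e+00]]
```

View pics/top0.png

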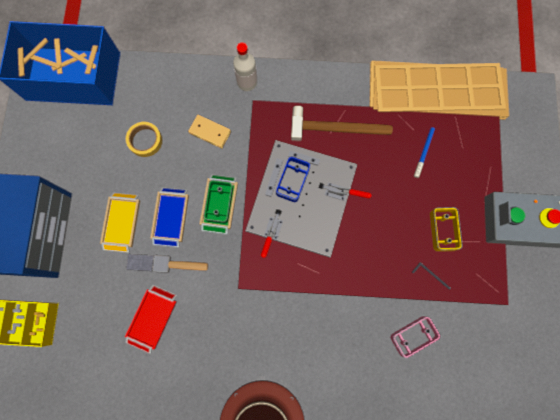

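View pics/side0.png

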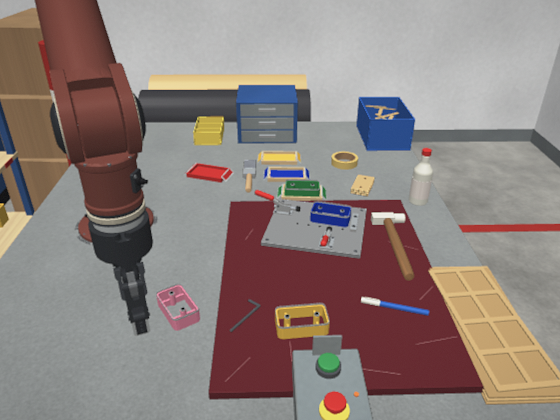

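The top view shows:
- **Blue die:** on the plate at (293,179).
- **Plate:** corners near (277,141), (357,163), (330,257) and (247,233).
- **Blue tray:** (170,217). It could be mistaken for the yellow tray (121,222), the green tray (219,204) or the red look-alike (152,319).
- **Yellow die:** on the pad at (446,229). It could be mistaken for the pink look-alike (415,337), the yellow tray (121,222) or the yellow bin (28,324).

The side view agrees: blue die (331,214), yellow die (302,321), pink look-alike (178,307), blue tray (287,173). I choose the yellow die on the red pad, the blue die on the plate, and the tray with the blue floor.

```bash
cat > h.py <<'E'
import numpy as np,cv2
from scipy.spatial.transform import Rotation as R
def ray(c,px,z):
    px=np.atleast_2d(np.asarray(px,float)); f=c['frame'].shape[0]/2/np.tan(np.radians(c['fovy'])/2)
    E=np.array(c['extrinsics']); d=np.c_[(px[:,0]-c['cx'])/f,(px[:,1]-c['cy'])/f,np.ones(len(px))]@E[:3,:3].T
    return E[:3,3]+d*((z-E[2,3])/d[:,2])[:,None]
def mask(c,lo,hi,box,k=3):
    m=cv2.inRange(cv2.cvtColor(c['frame'],cv2.COLOR_BGR2HSV),np.array(lo),np.array(hi)); o=np.zeros_like(m)
    x0,y0,x1,y1=box; o[y0:y1,x0:x1]=m[y0:y1,x0:x1]; return o
def rect(c,m,z):
    """hull pixels -> plane z -> min area rect: centre, long, short, yaw(deg) of long axis"""
    p=np.argwhere(m>0)[:,::-1]; h=cv2.convexHull(p.astype(np.int32))[:,0]
    w=ray(c,h,z)[:,:2].astype(np.float32); (cx,cy),(a,b),t=cv2.minAreaRect(w)
    if a<b: a,b,t=b,a,t+90
    return np.round([cx,cy,a,b,(t+90)%180-90],1)
BLUE=((105,120,50),(130,255,255)); YEL=((20,120,60),(35,255,255)); GREY=((0,0,90),(179,40,255))
E
python3 - <<'E'
import pickle;from h import *
t=pickle.load(open('top0.pkl','rb'));s=pickle.load(open('side0.pkl','rb'))
print('blue die top',rect(t,mask(t,*BLUE,(262,145,325,210)),48),'side',rect(s,mask(s,*BLUE,(305,195,360,235)),48))
print('yel die top',rect(t,mask(t,*YEL,(420,195,475,262)),36),'side',rect(s,mask(s,*YEL,(262,295,340,345)),36))
print('blue tray top',rect(t,mask(t,*BLUE,(145,180,195,252)),7),'side',rect(s,mask(s,*BLUE,(255,160,318,185)),7))
g=mask(t,*GREY,(243,130,365,262))
g=cv2.morphologyEx(g,cv2.MORPH_OPEN,np.ones((5,5)))
print('plate',rect(t,g,32))
c=max(cv2.findContours(g,0,2)[0],key=cv2.contourArea);h=cv2.convexHull(c)
q=cv2.approxPolyDP(h,8,True)[:,0];print(q.tolist(),np.round(ray(t,q,32)[:,:2]).tolist())
a=cv2.resize(t['frame'][130:265,240:370],None,fx=3,fy=3,interpolation=2)
b=cv2.resize(t['frame'][195:262,420:475],None,fx=3,fy=3,interpolation=2)
d=cv2.resize(t['frame'][180:252,145:195],None,fx=3,fy=3,interpolation=2)
o=np.zeros((405,790,3),np.uint8);o[:,:390]=a;o[:b.shape[0],400:400+b.shape[1]]=b;o[:d.shape[0],600:600+d.shape[1]]=d
cv2.imwrite('pics/crop.png',o)
E
```

```text
blue die top [587.9 -38.5 109.6  58.6 -17.1] side [586.  -46.6 106.5  97.8 -17.2]
yel die top [ 485.1 -424.5  106.3   69.5    4.9] side [ 485.3 -428.8  106.3   85.8    5.3]
blue tray top [480.5 270.1 145.3  61.5  -2. ] side [481.9 272.7 141.8  56.8  -4. ]
plate [579.6 -27.4 307.7 295.8  76.1]
[[280, 143], [354, 168], [325, 254], [250, 232]] [[686.0, -1.0], [630.0, -195.0], [405.0, -129.0], [449.0, 59.0]]
```

View pics/crop.png

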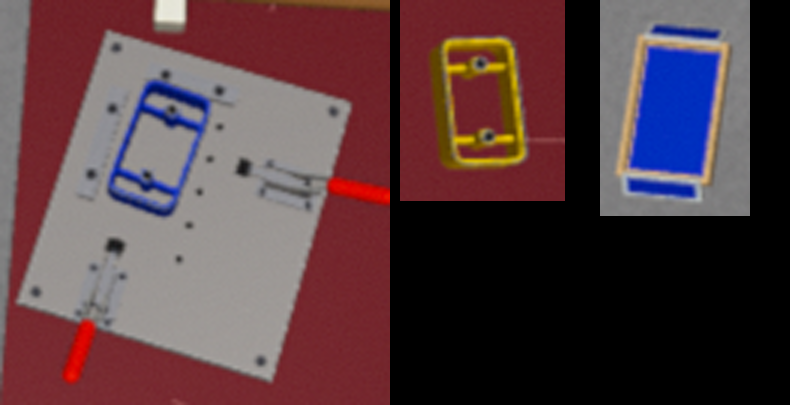

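The crops show the blue die just off the corner of the two bars, on a plate with corners at about (276,140), (357,164), (331,257) and (246,231). The yellow die on the red pad is really yellow, and the tray has a blue floor and blue labels. Next I'll refine the plate pose and tray yaw.

Run:
```python
import pickle;from h import *
t=pickle.load(open('top0.pkl','rb'))
g=cv2.inRange(cv2.cvtColor(t['frame'],cv2.COLOR_BGR2HSV),np.array((0,0,0)),np.array((179,75,255)));z=np.zeros_like(g);z[132:262,245:362]=g[132:262,245:362];g=cv2.morphologyEx(z,cv2.MORPH_OPEN,np.ones((7,7)))
n,l,st,_=cv2.connectedComponentsWithStats(g);k=1+st[1:,4].argmax();print(st[k])
w=ray(t,np.array([[275.7,140.3],[357,164],[330.7,257],[245.7,230.7]]),32)[:,:2]
print('corners',w.round(1).tolist(),'sides',np.linalg.norm(w-np.roll(w,-1,0),axis=1).round(1),'c',w.mean(0).round(1))
e=[w[0]-w[3],w[1]-w[2],w[0]-w[1],w[3]-w[2]];print('yaw',[round(float(np.degrees(np.arctan2(v[1],v[0]))),1) for v in e])
m=mask(t,*BLUE,(145,180,195,252));m=cv2.morphologyEx(m,cv2.MORPH_OPEN,np.ones((3,3)))
n,l,st,_=cv2.connectedComponentsWithStats(m);k=1+st[1:,4].argmax();print('floor',rect(t,(l==k).astype(np.uint8),6), 'all',rect(t,m,8))
from station import robot
s=robot.sense();Q=R.from_rotvec(s['orientation']).as_matrix();print(Q.round(3))
def rel(p): print((Q.T@(np.array(p)-s['eef_pos'])/1000).round(4))
rel([588,-38.5,150])
```

```text
[ 247  142  109  114 7420]
corners [[693.0, 10.2], [641.2, -202.1], [398.6, -143.1], [451.4, 70.1]] sides [218.5 249.7 219.7 249. ] c [546.  -66.2]
yaw [-13.9, -13.7, 76.3, 76.1]
floor [481.2 270.3 106.3  61.5  -2.3] all [480.3 269.8 145.1  61.4  -2. ]
[[ 0.937  0.348 -0.001]
 [ 0.348 -0.937  0.002]
 [-0.    -0.002 -1.   ]]
[ 0.5378 -0.4082  0.0599]
```

>>> carry_out --increments '[{"offset": [0.03,-0.023,0.0],"twist": [0,0,0],"fingers": 1},{"offset": [0.06,-0.046,0],"twist": [0,0,0],"fingers": 1},{"offset": [0.09,-0.069,0],"twist": [0,0,0],"fingers": 1},{"offset": [0.12,-0.092,0],"twist": [0,0,0],"fingers": 1},{"offset": [0.15,-0.115,0],"twist": [0,0,0],"fingers": 1}]' --squeeze 40

```text
clock: 0.52
eef_pos: [327.4, -447.3, 209.5]
orientation: [-3.091, -0.555, 0.001]
force: [0.7, 0.1, 0.3]
opening: 85.7
grasp_force: 0.0
```

>>> carry_out --increments '[{"offset": [0.03,-0.023,0.0],"twist": [0,0,0],"fingers": 1},{"offset": [0.06,-0.046,0],"twist": [0,0,0],"fingers": 1},{"offset": [0.09,-0.069,0],"twist": [0,0,0],"fingers": 1},{"offset": [0.12,-0.092,0],"twist": [0,0,0],"fingers": 1},{"offset": [0.15,-0.115,0],"twist": [0,0,0],"fingers": 1}]'

```text
clock: 0.93
eef_pos: [427.9, -287.3, 209.8]
orientation: [-3.092, -0.556, 0.001]
force: [0.4, -0.0, 0.3]
opening: 85.4
grasp_force: 0.0
```

>>> carry_out --increments '[{"offset": [0.03,-0.023,0.0],"twist": [0,0,7],"fingers": 1},{"offset": [0.06,-0.046,0],"twist": [0,0,14],"fingers": 1},{"offset": [0.09,-0.069,0],"twist": [0,0,21],"fingers": 1},{"offset": [0.12,-0.092,0],"twist": [0,0,28],"fingers": 1},{"offset": [0.15,-0.115,0],"twist": [0,0,35],"fingers": 1}]'

```text
clock: 1.35
eef_pos: [528.4, -127.4, 209.7]
orientation: [-3.115, 0.409, 0.001]
force: [1.3, -0.9, 0.5]
opening: 85.5
grasp_force: 0.0
```

```bash
cat >> h.py <<'E'
def plan(pos,yaw):
    from station import robot
    s=robot.sense();Q=R.from_rotvec(s['orientation']);y=np.radians(yaw)
    T=R.from_matrix(np.array([[np.cos(y),np.sin(y),0],[np.sin(y),-np.cos(y),0],[0,0,-1]]))
    print('offset',(Q.inv().apply(np.array(pos)-s['eef_pos'])/1000).round(4),'twist',(Q.inv()*T).as_rotvec(degrees=True).round(2),
     'F',s['force'].round(1),'M',s['wrist_torque'].round(2),'op',round(s['opening'],1),'g',round(s['grasp_force'],1),'pos',s['eef_pos'].round(1),'t',round(s['clock'],2),'q7',s['qpos'][6].round(2))
E
python3 -c "
from h import *
plan([588,-38.5,110],-17)"
```

```text
offset [ 0.0347 -0.1013  0.0997] twist [0.01 0.05 2.04] F [ 1.3 -0.9  0.5] M [-0.02 -0.04 -0.04] op 85.5 g 0.0 pos [ 528.4 -127.4  209.7] t 1.35 q7 -1.6
```

>>> carry_out --increments '[{"offset": [0.009,-0.025,0.01],"twist": [0,0,1],"fingers": 1},{"offset": [0.018,-0.05,0.03],"twist": [0,0,2],"fingers": 1},{"offset": [0.026,-0.08,0.06],"twist": [0,0,2],"fingers": 1},{"offset": [0.0347,-0.1013,0.09],"twist": [0,0,2],"fingers": 1},{"offset": [0.0347,-0.1013,0.0997],"twist": [0,0,2],"fingers": 1}]'

```text
clock: 1.77
eef_pos: [586.7, -31.8, 105.3]
orientation: [-3.106, 0.438, 0.01]
force: [0.1, 1.5, 0.4]
opening: 85.4
grasp_force: 0.0
```

Run:
```python
from h import *
from station import imaging
o=[]
for n in('top','side'):
    c=imaging.capture(n);o.append(c['frame'][60:300,200:460] if n=='top' else c['frame'][60:300,180:440])
cv2.imwrite('pics/a1.png',cv2.resize(np.hstack(o),None,fx=1.5,fy=1.5))
plan([588,-38.5,60],-17)
```

```text
offset [ 0.0033 -0.001   0.0472] twist [0.1  0.41 0.54] F [-0.1 -0.8  0. ] M [ 0.02  0.01 -0.  ] op 85.7 g 0.0 pos [584.9 -38.5 107.2] t 1.87 q7 -1.78
```

View pics/a1.png

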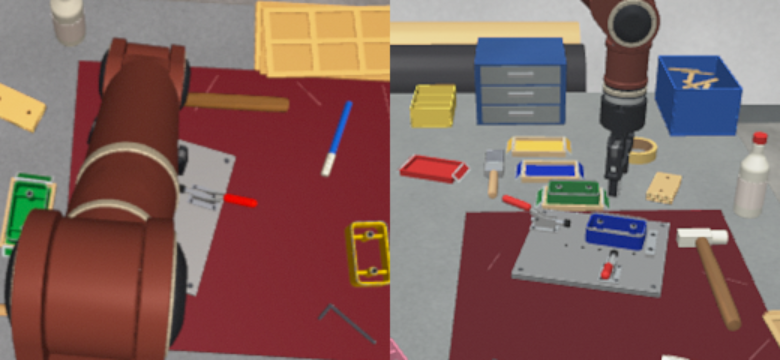

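The top view is blocked by the arm. The side view shows the gripper above the blue die at crop pixel (617,230). Descending.

>>> carry_out --increments '[{"offset": [0.003,-0.001,0.02],"twist": [0,0,0.5],"fingers": 1},{"offset": [0.003,-0.001,0.04],"twist": [0,0.4,0.5],"fingers": 1},{"offset": [0.003,-0.001,0.055],"twist": [0,0.4,0.5],"fingers": 1},{"offset": [0.003,-0.001,0.064],"twist": [0,0.4,0.5],"fingers": 1},{"offset": [0.003,-0.001,0.068],"twist": [0,0.4,0.5],"fingers": 1}]'

```text
clock: 2.28
eef_pos: [589.8, -41.6, 42.2]
orientation: [3.104, -0.471, 0.01]
force: [-1.3, 0.8, -0.2]
opening: 85.6
grasp_force: 0.0
```

```bash
python3 -c "
from h import *
plan([588,-38.5,38],-17)"
```

```text
offset [-0.0027 -0.0024  0.0042] twist [ 0.07 -0.38 -0.25] F [-1.3  0.8 -0.2] M [-0.05  0.02 -0.03] op 85.6 g 0.0 pos [589.8 -41.6  42.2] t 2.28 q7 -1.79
```

>>> carry_out --increments '[{"offset": [0,-0.001,0.002],"twist": [0,0,0],"fingers": 0.85},{"offset": [0,-0.001,0.002],"twist": [0,0,0],"fingers": 0.75},{"offset": [0,-0.001,0.002],"twist": [0,0,0],"fingers": 0.6},{"offset": [0,-0.001,0.002],"twist": [0,0,0],"fingers": 0.5},{"offset": [0,-0.001,0.002],"twist": [0,0,0],"fingers": 0.4}]' --squeeze 60

```text
clock: 2.7
eef_pos: [592.1, -37.9, 41.8]
orientation: [-3.106, 0.467, -0.016]
force: [0.1, 1.6, 5.1]
opening: 34.2
grasp_force: 2.1
```

>>> carry_out --increments '[{"offset": [0,0,0],"twist": [0,0,0],"fingers": 0.4},{"offset": [0,0,0],"twist": [0,0,0],"fingers": 0.4},{"offset": [0,0,0],"twist": [0,0,0],"fingers": 0.4},{"offset": [0,0,-0.003],"twist": [0,0,0],"fingers": 0.4},{"offset": [0,0,-0.006],"twist": [0,0,0],"fingers": 0.4}]'

```text
clock: 3.12
eef_pos: [590.3, -39.1, 46.5]
orientation: [3.105, -0.467, 0.01]
force: [0.1, -1.5, 0.6]
opening: 34.0
grasp_force: 0.0
```

```bash
python3 -c "
from h import *
plan([588,-38.5,160],-17)"
```

```text
offset [-0.0016  0.0002 -0.1135] twist [ 0.03 -0.38 -0.11] F [ 0.1 -1.5  0.6] M [-0.04 -0.    0.  ] op 34.0 g 0.0 pos [590.3 -39.1  46.5] t 3.12 q7 -1.79
```

Run:
```python
from h import *
from station import imaging
o=[]
for n in('side',):
    c=imaging.capture(n);o.append(c['frame'][130:270,240:400])
cv2.imwrite('pics/a2.png',cv2.resize(np.hstack(o),None,fx=4,fy=4,interpolation=2))
print('side now',rect(c,mask(c,*BLUE,(305,195,375,240)),48))
```

```text
side now [585.9 -47.3 106.1  97.7 -17.2]
```

View pics/a2.png

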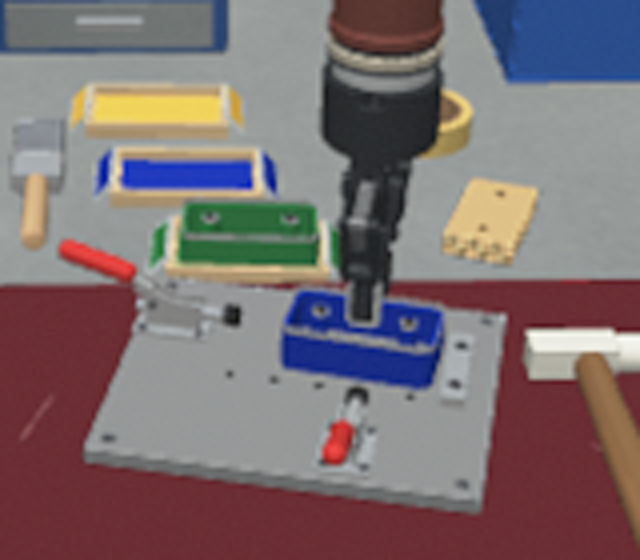

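The side view shows the blue die unmoved, with the finger tips ending at the die's rim level (crop (365,325), which is side pixel (331,211)). So the fingers are higher than expected. I'll check the heights.

```bash
cat >> h.py <<'E'
def proj(c,P):
    f=c['frame'].shape[0]/2/np.tan(np.radians(c['fovy'])/2);E=np.array(c['extrinsics']);p=(np.atleast_2d(P)-E[:3,3])@E[:3,:3]
    return np.c_[p[:,0]/p[:,2]*f+c['cx'],p[:,1]/p[:,2]*f+c['cy']].round(1)
E
python3 - <<'E'
import pickle;from h import *
s=pickle.load(open('side0.pkl','rb'));t=pickle.load(open('top0.pkl','rb'))
print('tcp, near/far fingers',proj(s,[[590.3,-39.1,46.5],[585,-56,46.5],[595,-22,46.5],[585,-56,60]]).tolist())
y=np.radians(-17);u=np.array([np.cos(y),np.sin(y)]);v=np.array([-u[1],u[0]])
for z in(32,64):
  P=[np.r_[np.array([588,-38.5])+a*52*u+b*30*v,z] for a,b in((-1,-1),(1,-1),(1,1),(-1,1))]
  print(z,'side',proj(s,P).tolist(),'top',proj(t,P).tolist())
m=mask(s,*BLUE,(305,195,360,235));p=np.argwhere(m)[:,::-1];print('side blob',p.min(0),p.max(0))
m=mask(t,*BLUE,(262,145,325,210));p=np.argwhere(m)[:,::-1];print('top blob',p.min(0),p.max(0))
P=[np.r_[np.array([546,-66.2])+np.array([[.971,.2385],[-.2385,.971]])@np.array(q),32] for q in((125,110),(125,-110),(-125,-110),(-125,110))]
print('plate side',proj(s,P).tolist())
E
```

```text
tcp, near/far fingers [[331.2, 212.7], [329.9, 216.1], [332.2, 209.3], [330.2, 211.8]]
32 side [[308.8, 220.1], [347.4, 225.9], [350.7, 214.2], [313.5, 208.8]] top [[296.4, 203.0], [310.2, 165.9], [288.2, 158.1], [274.1, 194.9]]
64 side [[309.3, 210.0], [348.3, 215.7], [351.7, 204.2], [314.0, 198.9]] top [[296.9, 200.0], [311.1, 162.0], [288.5, 154.0], [273.9, 191.8]]
side blob [311 203] [350 226]
top blob [276 157] [309 201]
plate side [[365.5, 207.1], [359.5, 253.5], [259.7, 240.6], [278.4, 197.3]]
```

>>> carry_out --increments '[{"offset": [0,0,-0.02],"twist": [0,0,0],"fingers": 0.4},{"offset": [0,0,-0.04],"twist": [0,0,0],"fingers": 0.4},{"offset": [0,0,-0.06],"twist": [0,0,0],"fingers": 0.0},{"offset": [0,0,-0.06],"twist": [0,0,0],"fingers": 0.0},{"offset": [0,0,-0.06],"twist": [0,0,0],"fingers": 0.0}]'

```text
clock: 3.58
eef_pos: [590.7, -39.1, 107.2]
orientation: [3.105, -0.468, 0.014]
force: [-1.0, 0.1, -0.3]
opening: 0.3
grasp_force: 0.0
```

Run:
```python
from h import *
from station import imaging,robot
c=imaging.capture('side');s=robot.sense()
cv2.imwrite('pics/a3.png',cv2.resize(c['frame'][140:240,280:400],None,fx=6,fy=6,interpolation=2))
p=s['eef_pos'];print(p,s['opening'],((proj(c,[p,p+[0,0,20]])-[280,140])*6).tolist(),R.from_rotvec(s['orientation']).as_matrix().round(3).tolist())
print('side die',rect(c,mask(c,*BLUE,(305,195,375,240)),48))
```

```text
[589.72232365 -38.92346423 106.09151731] 0.04175210992929984 [[313.80000000000007, 321.0], [316.19999999999993, 281.40000000000003]] [[0.956, -0.295, 0.006], [-0.295, -0.956, -0.002], [0.006, 0.0, -1.0]]
side die [585.9 -47.3 106.1  97.9 -17.2]
```

View pics/a3.png

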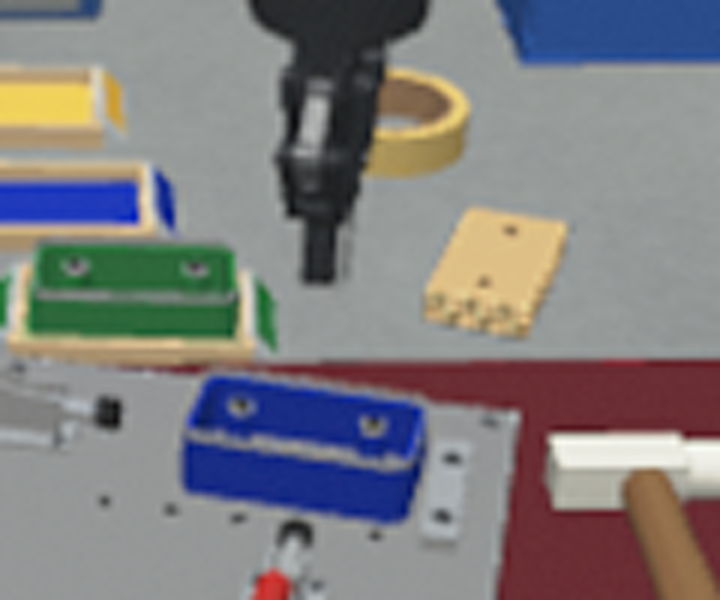

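The side view shows the shut tips at crop (318,283). The reported TCP projects to (314,321), so the real tips sit about 19 mm above the reported TCP and the fingers closed over the die's rim. I'll aim about 19 mm lower.

>>> carry_out --increments '[{"offset": [0,0.002,0],"twist": [0,0,-1],"fingers": 1},{"offset": [0,0.002,0],"twist": [0,0,-1],"fingers": 1},{"offset": [0,0.002,0],"twist": [0,0,-1],"fingers": 1},{"offset": [0,0.002,0.01],"twist": [0,0,-1],"fingers": 1},{"offset": [0,0.002,0.025],"twist": [0,0,-1],"fingers": 1}]'

```text
clock: 4.05
eef_pos: [590.9, -40.7, 81.5]
orientation: [3.11, -0.44, 0.015]
force: [-0.4, -0.6, -0.4]
opening: 60.5
grasp_force: 0.0
```

>>> carry_out --increments '[{"offset": [0,0,0.02],"twist": [0,0,0],"fingers": 1},{"offset": [0,0,0.035],"twist": [0,0,0],"fingers": 1},{"offset": [0,0,0.047],"twist": [0,0,0],"fingers": 1},{"offset": [0,0,0.055],"twist": [0,0,0],"fingers": 1},{"offset": [0,0,0.059],"twist": [0,0,0],"fingers": 1}]'

```text
clock: 4.47
eef_pos: [589.3, -40.6, 20.6]
orientation: [3.109, -0.44, 0.007]
force: [-0.4, -0.1, 0.1]
opening: 85.8
grasp_force: 0.0
```

>>> carry_out --increments '[{"offset": [0,0,0],"twist": [0,0,0],"fingers": 0.9},{"offset": [0,0,0],"twist": [0,0,0],"fingers": 0.8},{"offset": [0,0,0],"twist": [0,0,0],"fingers": 0.7},{"offset": [0,0,0],"twist": [0,0,0],"fingers": 0.6},{"offset": [0,0,0],"twist": [0,0,0],"fingers": 0.55}]'

```text
clock: 4.88
eef_pos: [591.1, -40.9, 23.7]
orientation: [3.11, -0.44, 0.015]
force: [-2.2, 0.5, 4.6]
opening: 58.4
grasp_force: 66.1
```

```bash
python3 -c "
from h import *
plan([588,-38.5,160],-17)"
```

```text
offset [-0.0024 -0.0015 -0.1363] twist [-0.03 -0.54  0.88] F [-2.2  0.5  4.6] M [-0.04  0.15 -0.03] op 58.4 g 66.1 pos [591.1 -40.9  23.7] t 4.88 q7 -1.77
```

>>> carry_out --increments '[{"offset": [0,0,-0.005],"twist": [0,0,0],"fingers": 0.5},{"offset": [0,0,-0.015],"twist": [0,0,0],"fingers": 0.5},{"offset": [0,0,-0.04],"twist": [0,0,0],"fingers": 0.5},{"offset": [0,0,-0.07],"twist": [0,0,0],"fingers": 0.5},{"offset": [0,0,-0.09],"twist": [0,0,0],"fingers": 0.5}]' --squeeze 70

```text
clock: 5.3
eef_pos: [589.8, -40.5, 114.5]
orientation: [3.11, -0.44, 0.013]
force: [0.4, -0.2, -3.7]
opening: 58.4
grasp_force: 76.7
```

Run:
```python
from h import *
from station import imaging,robot
c=imaging.capture('side')
m=mask(c,*BLUE,(290,150,390,245));p=np.argwhere(m)[:,::-1];print(p.min(0),p.max(0))
cv2.imwrite('pics/a4.png',cv2.resize(c['frame'][120:240,270:400],None,fx=5,fy=5,interpolation=2))
plan([481,270,113],-2.3)
```

```text
[290 169] [352 196]
offset [-0.1935 -0.2675  0.003 ] twist [ -0.02  -0.91 -13.81] F [ 1.1  0.2 -1.1] M [-0.01 -0.21 -0.03] op 58.3 g 76.8 pos [592.6 -40.7 118.4] t 5.35 q7 -1.78
```

View pics/a4.png

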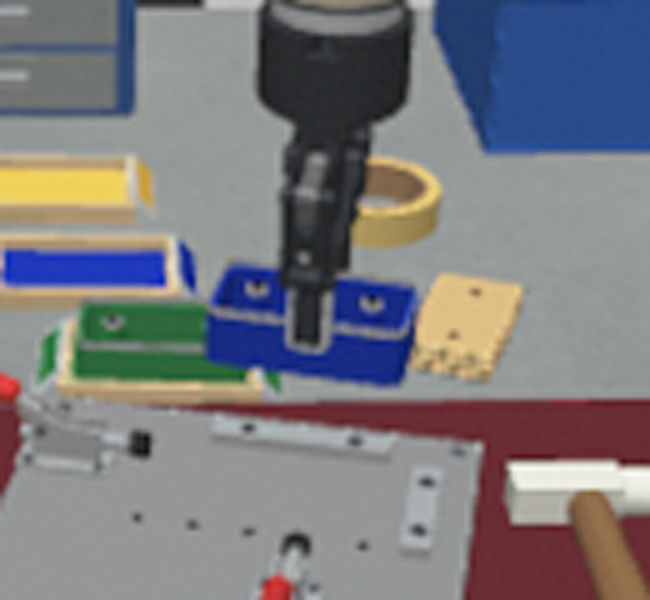

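The blue die is held level and centred: its near face spans crop columns 207–412 and the finger is at 308. Now moving it to the blue tray.

>>> carry_out --increments '[{"offset": [-0.015,-0.02,0],"twist": [0,0,0],"fingers": 0.5},{"offset": [-0.037,-0.05,0],"twist": [0,0,0],"fingers": 0.5},{"offset": [-0.059,-0.08,0],"twist": [0,0,0],"fingers": 0.5},{"offset": [-0.081,-0.11,0],"twist": [0,0,0],"fingers": 0.5},{"offset": [-0.1,-0.138,0],"twist": [0,0,0],"fingers": 0.5}]'

```text
clock: 5.77
eef_pos: [529.4, 121.9, 110.8]
orientation: [3.11, -0.439, 0.006]
force: [1.6, 0.2, -4.7]
opening: 58.2
grasp_force: 76.6
```

>>> carry_out --increments '[{"offset": [-0.022,-0.03,0],"twist": [0,0,-3],"fingers": 0.5},{"offset": [-0.044,-0.06,0],"twist": [0,0,-7],"fingers": 0.5},{"offset": [-0.066,-0.09,0],"twist": [0,0,-10],"fingers": 0.5},{"offset": [-0.083,-0.115,0],"twist": [0,0,-13],"fingers": 0.5},{"offset": [-0.0935,-0.1295,0],"twist": [0,0,-13.8],"fingers": 0.5}]'

```text
clock: 6.18
eef_pos: [474.7, 275.3, 110.3]
orientation: [-3.14, 0.05, -0.006]
force: [-0.8, -0.1, -4.1]
opening: 58.1
grasp_force: 76.6
```

>>> carry_out --increments '[{"offset": [0,0,0],"twist": [0,0,0],"fingers": 0.5},{"offset": [0,0,0.01],"twist": [0,0,0],"fingers": 0.5},{"offset": [0,0,0.02],"twist": [0,0,0],"fingers": 0.5},{"offset": [0,0,0.03],"twist": [0,0,0],"fingers": 0.5},{"offset": [0,0,0.03],"twist": [0,0,0],"fingers": 0.5}]'

```text
clock: 6.6
eef_pos: [476.7, 267.1, 77.8]
orientation: [3.135, -0.068, 0.002]
force: [-0.8, -0.7, -4.3]
opening: 58.1
grasp_force: 76.5
```

Run:
```python
from h import *
from station import imaging,robot
o=[]
for n,b in(('side',(100,240,200,350)),('top',(150,290,100,250))):
  c=imaging.capture(n);o.append(c['frame'][b[0]:b[1],b[2]:b[3]])
cv2.imwrite('pics/a5.png',cv2.resize(np.hstack(o),None,fx=2.6,fy=2.6,interpolation=2))
plan([481,270,5],-2.3)
```

```text
offset [ 0.0026 -0.0019  0.0748] twist [ 0.2  -0.28 -0.13] F [ 0.5 -0.5 -4.4] M [-0.   -0.05  0.  ] op 58.3 g 76.5 pos [478.  268.5  79.8] t 6.7 q7 -2.15
```

View pics/a5.png

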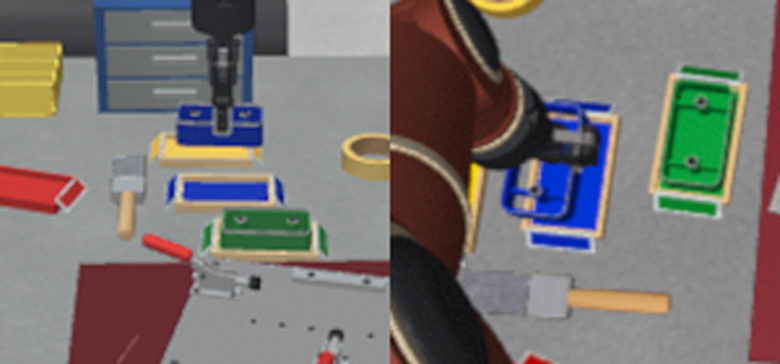

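Run:
```python
import pickle;from h import *
from station import imaging
t=imaging.capture('top');s=imaging.capture('side')
for z in(112,120):print(z,ray(t,[[144.6,226],[170.8,226],[160,234.2],[172,189.2]],z)[:,:2].round(1).tolist())
m=mask(s,*BLUE,(255,125,310,158));p=np.argwhere(m)[:,::-1];a,b=p.min(0),p.max(0);print(a,b)
print(ray(s,[[a[0],b[1]],[b[0],b[1]],[(a[0]+b[0])/2,b[1]]],88)[:,:2].round(1).tolist())
plan([481,270,5],-2.3)
```

```text
112 [[435.9, 296.6], [439.5, 236.3], [419.0, 259.0], [526.8, 243.2]]
120 [[434.7, 294.0], [438.2, 234.2], [417.9, 256.7], [524.8, 241.0]]
[255 125] [300 154]
[[381.8, 243.6], [522.6, 241.0], [452.2, 242.3]]
offset [ 0.0018 -0.0006  0.076 ] twist [ 0.1  -0.41 -0.08] F [-0.4 -0.  -3.5] M [-0.02 -0.05  0.04] op 58.4 g 76.5 pos [478.7 269.6  81. ] t 6.8 q7 -2.15
```

>>> carry_out --increments '[{"offset": [0.003,-0.001,0.01],"twist": [0,0,0],"fingers": 0.5},{"offset": [0.007,-0.003,0.025],"twist": [0,0,0],"fingers": 0.5},{"offset": [0.007,-0.003,0.04],"twist": [0,0,0],"fingers": 0.5},{"offset": [0.007,-0.003,0.055],"twist": [0,-0.2,0],"fingers": 0.5},{"offset": [0.007,-0.003,0.055],"twist": [0,-0.4,0],"fingers": 0.5}]'

```text
clock: 7.22
eef_pos: [483.9, 271.6, 23.1]
orientation: [3.136, -0.063, -0.008]
force: [-1.0, 0.9, -4.4]
opening: 57.8
grasp_force: 76.5
```

Run:
```python
from h import *
from station import imaging
t=imaging.capture('top');s=imaging.capture('side')
a=cv2.resize(s['frame'][125:195,235:335],None,fx=4,fy=4,interpolation=2);b=cv2.resize(t['frame'][175:260,140:235],None,fx=4,fy=4,interpolation=2)
o=np.zeros((340,790,3),np.uint8);o[:280,:400]=a;o[:,405:785]=b;cv2.imwrite('pics/a6.png',o)
plan([481,270,5],-2.3)
```

```text
offset [-0.0047  0.0027  0.0206] twist [ 0.12  0.04 -0.03] F [-0.3  0.4 -4.3] M [-0.01 -0.    0.04] op 58.1 g 76.5 pos [485.8 272.5  25.6] t 7.32 q7 -2.15
```

View pics/a6.png

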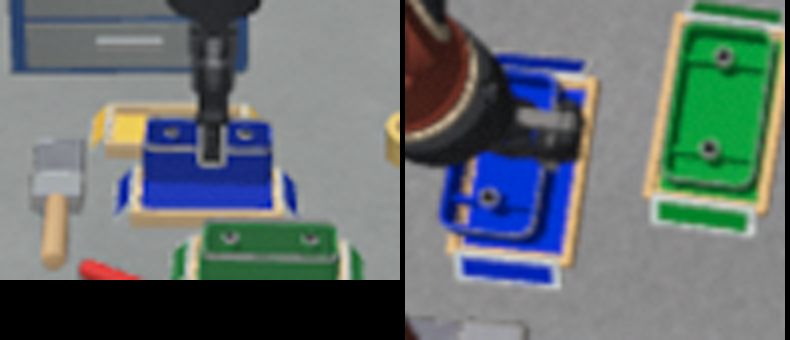

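Run:
```python
import pickle;from h import *
t=pickle.load(open('top0.pkl','rb'));s=pickle.load(open('side0.pkl','rb'))
print('die',ray(t,[[163.4,213.4],[149,226.2],[175.5,226.2]],66)[:,:2].round(1).tolist(),'tray',ray(t,[[169.9,216.3]],14)[:,:2].round(1))
print('side die',ray(s,[[286.9,170]],40)[0,:2].round(1),'tray',ray(s,[[287.1,177]],10)[0,:2].round(1))
```

```text
die [[476.6, 269.7], [443.2, 300.8], [446.9, 237.0]] tray [[479.8 267.1]]
side die [481.5 225.9] tray [482.8 235.3]
```

The crops show the die just over the tray and aligned with it. In the side view both are centred at about crop column 208. In the top view the die is at (477,270) mm and the tray at about (480.5,269) mm. Lowering.

>>> carry_out --increments '[{"offset": [0.002,0.001,0.004],"twist": [0,0,0],"fingers": 0.5},{"offset": [0.002,0.001,0.01],"twist": [0,0,0],"fingers": 0.5},{"offset": [0.002,0.001,0.015],"twist": [0,0,0],"fingers": 0.5},{"offset": [0.002,0.001,0.02],"twist": [0,0,0],"fingers": 0.5},{"offset": [0.002,0.001,0.023],"twist": [0,0,0],"fingers": 0.5}]'

```text
clock: 7.73
eef_pos: [487.2, 271.5, 2.4]
orientation: [3.139, -0.063, -0.001]
force: [-0.7, 0.2, -3.6]
opening: 58.4
grasp_force: 76.7
```

>>> carry_out --increments '[{"offset": [0,0,0.001],"twist": [0,0,0],"fingers": 0.5},{"offset": [0,0,0.002],"twist": [0,0,0],"fingers": 0.5},{"offset": [0,0,0.003],"twist": [0,0,0],"fingers": 0.5},{"offset": [0,0,0.003],"twist": [0,0,0],"fingers": 0.5},{"offset": [0,0,0.003],"twist": [0,0,0],"fingers": 0.5}]'

```text
clock: 8.15
eef_pos: [487.6, 271.5, 0.1]
orientation: [3.139, -0.063, -0.0]
force: [-0.7, 0.0, -3.4]
opening: 57.9
grasp_force: 76.7
```

>>> carry_out --increments '[{"offset": [0,0,0.001],"twist": [0,0,0],"fingers": 0.5},{"offset": [0,0,0.002],"twist": [0,0,0],"fingers": 0.5},{"offset": [0,0,0.003],"twist": [0,0,0],"fingers": 0.5},{"offset": [0,0,0.003],"twist": [0,0,0],"fingers": 0.5},{"offset": [0,0,0.003],"twist": [0,0,0],"fingers": 0.5}]'

```text
clock: 8.57
eef_pos: [487.6, 271.5, -2.2]
orientation: [3.139, -0.063, 0.0]
force: [-3.0, -2.5, 4.0]
opening: 58.2
grasp_force: 77.6
```

>>> carry_out --increments '[{"offset": [0,0,0],"twist": [0,0,0],"fingers": 0.75},{"offset": [0,0,0],"twist": [0,0,0],"fingers": 0.85},{"offset": [0,0,0],"twist": [0,0,0],"fingers": 0.9},{"offset": [0,0,0],"twist": [0,0,0],"fingers": 0.9},{"offset": [0,0,-0.005],"twist": [0,0,0],"fingers": 0.9}]'

```text
clock: 8.98
eef_pos: [487.1, 271.4, 1.4]
orientation: [3.139, -0.063, -0.002]
force: [0.2, -0.9, -0.1]
opening: 76.8
grasp_force: 0.0
```

>>> carry_out --increments '[{"offset": [0,0,-0.02],"twist": [0,0,0],"fingers": 0.9},{"offset": [0,0,-0.05],"twist": [0,0,0],"fingers": 0.9},{"offset": [0,0,-0.09],"twist": [0,0,0],"fingers": 1},{"offset": [0,0,-0.12],"twist": [0,0,0],"fingers": 1},{"offset": [0,0,-0.15],"twist": [0,0,0],"fingers": 1}]'

```text
clock: 9.4
eef_pos: [487.8, 272.0, 154.4]
orientation: [3.14, -0.063, 0.002]
force: [0.6, 0.3, -0.6]
opening: 85.7
grasp_force: 0.0
```

Run:
```python
from h import *
plan([485,-424.5,150],4.9)
```

```text
offset [0.0254 0.696  0.005 ] twist [ 0.05 -0.06 -7.22] F [ 0.6  0.3 -0.6] M [ 0.01 -0.04 -0.03] op 85.7 g 0.0 pos [487.8 272.  154.4] t 9.4 q7 -2.15
```

>>> carry_out --increments '[{"offset": [0.001,0.03,0],"twist": [0,0,0],"fingers": 1},{"offset": [0.002,0.07,0],"twist": [0,0,0],"fingers": 1},{"offset": [0.004,0.11,0],"twist": [0,0,0],"fingers": 1},{"offset": [0.005,0.15,0],"twist": [0,0,0],"fingers": 1},{"offset": [0.007,0.19,0],"twist": [0,0,0],"fingers": 1}]'

```text
clock: 9.82
eef_pos: [486.6, 80.1, 152.9]
orientation: [3.139, -0.062, 0.001]
force: [0.9, -0.6, -0.5]
opening: 85.4
grasp_force: 0.0
```

>>> carry_out --increments '[{"offset": [0.001,0.04,0],"twist": [0,0,0],"fingers": 1},{"offset": [0.003,0.08,0],"twist": [0,0,0],"fingers": 1},{"offset": [0.004,0.12,0],"twist": [0,0,0],"fingers": 1},{"offset": [0.006,0.16,0],"twist": [0,0,0],"fingers": 1},{"offset": [0.007,0.195,0],"twist": [0,0,0],"fingers": 1}]'

```text
clock: 10.23
eef_pos: [485.8, -116.5, 153.2]
orientation: [3.138, -0.066, 0.001]
force: [-0.1, 0.6, 0.3]
opening: 85.0
grasp_force: 0.0
```

>>> carry_out --increments '[{"offset": [0.001,0.04,0],"twist": [0,0,-2],"fingers": 1},{"offset": [0.003,0.08,0],"twist": [0,0,-4],"fingers": 1},{"offset": [0.004,0.12,0],"twist": [0,0,-6],"fingers": 1},{"offset": [0.006,0.16,0],"twist": [0,0,-7],"fingers": 1},{"offset": [0.007,0.195,0],"twist": [0,0,-7],"fingers": 1}]'

```text
clock: 10.65
eef_pos: [484.6, -311.8, 153.5]
orientation: [3.136, 0.126, 0.0]
force: [0.2, 0.1, 0.1]
opening: 85.8
grasp_force: 0.0
```

Run:
```python
from h import *
from station import imaging
import pickle
t=imaging.capture('top');pickle.dump(t,open('t1.pkl','wb'))
g=t['frame'][175:260,140:200]
# blue tray area: rim/edges via local dark/bright; die rim is darker/lighter than floor
b=cv2.resize(t['frame'][180:256,145:199],None,fx=6,fy=6,interpolation=2)
c=cv2.resize(t['frame'][140:215,255:325],None,fx=6,fy=6,interpolation=2)
o=np.zeros((456,750,3),np.uint8);o[:456,:324]=b;o[:450,328:748]=c;cv2.imwrite('pics/a7.png',o)
m=mask(t,*YEL,(420,195,475,262));print('yel',rect(t,m,36))
plan([488,-427,150],4.9)
```

```text
yel [ 482.4 -394.6   50.    12.4   -0.7]
offset [-0.0019  0.1051  0.0049] twist [ 0.69  0.01 -0.93] F [-0.7 -6.5  1. ] M [-0.5   0.01  0.06] op 85.6 g 0.0 pos [ 482.7 -322.   153.6] t 10.7 q7 -0.96
```

View pics/a7.png

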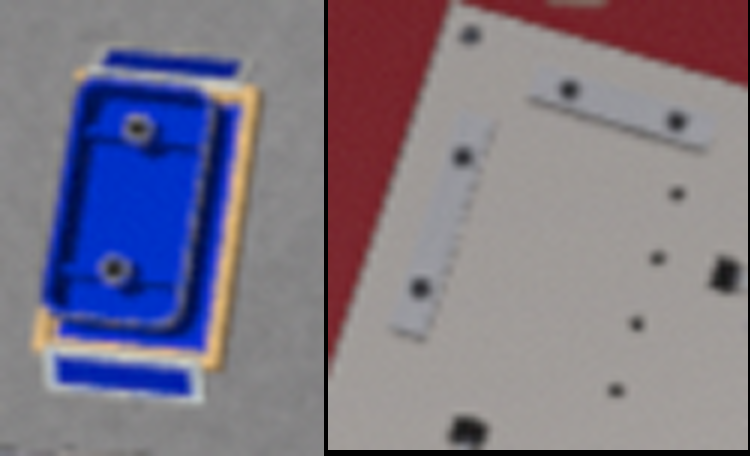

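The blue die lies in the blue tray, with its rim at crop columns 45–217 and rows 82–328. The side bar's inner edge runs (493,120)–(427,335), and the end bar's inner edge runs (530,100)–(705,150).

Run:
```python
from h import *
import pickle
t=pickle.load(open('t1.pkl','rb'))
print('blue die',ray(t,[[167.1,214.2]],38)[0,:2].round(1))
q=np.array([[493,120],[427,335],[530,100],[705,150.]]);q=(q-[328,0])/6+[255,140]
w=ray(t,q,36)[:,:2];a=w[0]-w[1];b=w[2]-w[3]
print(w.round(1).tolist(),np.linalg.norm(a),np.linalg.norm(b),np.degrees(np.arctan2(a[1],a[0])),np.degrees(np.arctan2(b[1],b[0])))
y=np.radians(-13.8);u=np.array([np.cos(y),np.sin(y)]);v=np.array([-u[1],u[0]]);c=np.array([546,-66.2])
print('plate-frame: side face pts',[((p-c)@u).round(1) for p in w],[((p-c)@v).round(1) for p in w])
print('home',c+38*u+45*v)
plan([488,-427,150],4.9)
```

```text
blue die [480.3 268.2]
[[639.2, -10.6], [543.2, 11.6], [649.1, -25.9], [631.2, -101.6]] 98.54256738059709 77.75495230093037 -13.02070682764312 76.68849478006197
plate-frame: side face pts [np.float64(77.3), np.float64(-21.2), np.float64(90.5), np.float64(91.2)] [np.float64(76.2), np.float64(74.9), np.float64(63.7), np.float64(-14.0)]
home [593.63710823 -31.56322879]
offset [-0.0019  0.1051  0.0049] twist [ 0.69  0.01 -0.93] F [-0.7 -6.5  1. ] M [-0.5   0.01  0.06] op 85.6 g 0.0 pos [ 482.7 -322.   153.6] t 10.7 q7 -0.96
```

>>> carry_out --increments '[{"offset": [0,0.03,0],"twist": [0,0,-1],"fingers": 1},{"offset": [-0.001,0.06,0.005],"twist": [0,0,-1],"fingers": 1},{"offset": [-0.002,0.085,0.02],"twist": [0,0,-1],"fingers": 1},{"offset": [-0.002,0.1,0.03],"twist": [0,0,-1],"fingers": 1},{"offset": [-0.002,0.105,0.045],"twist": [0,0,-1],"fingers": 1}]'

```text
clock: 11.12
eef_pos: [491.1, -417.7, 108.4]
orientation: [3.132, 0.149, 0.001]
force: [-0.0, -1.2, 0.5]
opening: 85.2
grasp_force: 0.0
```

>>> carry_out --increments '[{"offset": [0,0,0],"twist": [0,0,0],"fingers": 1},{"offset": [0,0,0],"twist": [0,0,0],"fingers": 1},{"offset": [0,0,0],"twist": [0,0,0],"fingers": 1},{"offset": [0,0,0],"twist": [0,0,0],"fingers": 1},{"offset": [0,0,0],"twist": [0,0,0],"fingers": 1}]'

```text
clock: 11.53
eef_pos: [492.8, -412.4, 109.3]
orientation: [3.135, 0.159, 0.002]
force: [0.0, 0.2, -0.6]
opening: 85.5
grasp_force: 0.0
```

Run:
```python
from h import *
plan([488,-427,10],4.9)
```

```text
offset [-0.0063  0.0138  0.0993] twist [ 0.13 -0.06  0.89] F [ 0.   0.2 -0.6] M [ 0.02 -0.01 -0.  ] op 85.5 g 0.0 pos [ 492.8 -412.4  109.3] t 11.53 q7 -0.81
```

>>> carry_out --increments '[{"offset": [-0.006,0.0138,0.01],"twist": [0,0,0.7],"fingers": 1},{"offset": [-0.006,0.0138,0.035],"twist": [0,0,0.7],"fingers": 1},{"offset": [-0.006,0.0138,0.06],"twist": [0,0,0.7],"fingers": 1},{"offset": [-0.006,0.0138,0.085],"twist": [0,0,0.7],"fingers": 1},{"offset": [-0.006,0.0138,0.097],"twist": [0,0,0.7],"fingers": 1}]'

```text
clock: 11.95
eef_pos: [484.7, -427.6, 7.7]
orientation: [-3.138, -0.135, 0.007]
force: [-0.9, 0.2, -0.9]
opening: 85.6
grasp_force: 0.0
```

>>> carry_out --increments '[{"offset": [0,0,0],"twist": [0,0,0],"fingers": 1},{"offset": [0,0,0],"twist": [0,0,0],"fingers": 1},{"offset": [0,0,0],"twist": [0,0,0],"fingers": 0.8},{"offset": [0,0,0],"twist": [0,0,0],"fingers": 0.6},{"offset": [0,0,0],"twist": [0,0,0],"fingers": 0.55}]' --squeeze 60

```text
clock: 12.37
eef_pos: [488.5, -428.8, 13.4]
orientation: [3.134, 0.137, 0.004]
force: [0.5, 0.3, -1.1]
opening: 58.6
grasp_force: 65.4
```

>>> carry_out --increments '[{"offset": [0,0,0],"twist": [0,0,0],"fingers": 0.5},{"offset": [0,0,0],"twist": [0,0,0],"fingers": 0.5},{"offset": [0,0,0],"twist": [0,0,0],"fingers": 0.5},{"offset": [0,0,0],"twist": [0,0,0],"fingers": 0.5},{"offset": [0,0,0],"twist": [0,0,0],"fingers": 0.5}]'

```text
clock: 12.78
eef_pos: [488.5, -428.7, 13.3]
orientation: [3.135, 0.137, 0.004]
force: [-0.1, 0.7, 6.1]
opening: 58.3
grasp_force: 66.3
```

Run:
```python
from h import *
plan([488,-427,120],4.9)
```

```text
offset [-1.000e-04 -1.300e-03 -1.067e-01] twist [ 0.23 -0.14  0.09] F [-0.1  0.7  6.1] M [0.3  0.04 0.04] op 58.3 g 66.3 pos [ 488.5 -428.7   13.3] t 12.78 q7 -0.8
```

>>> carry_out --increments '[{"offset": [0,0,-0.004],"twist": [0,0,0],"fingers": 0.5},{"offset": [0,0,-0.015],"twist": [0,0,0],"fingers": 0.5},{"offset": [0,0,-0.045],"twist": [0,0,0],"fingers": 0.5},{"offset": [0,0,-0.08],"twist": [0,0,0],"fingers": 0.5},{"offset": [0,0,-0.11],"twist": [0,0,0],"fingers": 0.5}]' --squeeze 80

```text
clock: 13.2
eef_pos: [486.6, -427.5, 122.6]
orientation: [3.137, 0.137, -0.002]
force: [0.1, -1.2, -3.5]
opening: 58.2
grasp_force: 86.8
```

Run:
```python
from h import *
plan([583,-40.5,120],-13.5)
```

```text
offset [ 0.1297 -0.3772  0.002 ] twist [ 0.08  0.07 18.49] F [ 0.1 -1.2 -3.5] M [-0.11 -0.05 -0.03] op 58.2 g 86.8 pos [ 486.6 -427.5  122.6] t 13.2 q7 -0.8
```

>>> carry_out --increments '[{"offset": [0.008,-0.022,0],"twist": [0,0,0],"fingers": 0.5},{"offset": [0.02,-0.057,0],"twist": [0,0,0],"fingers": 0.5},{"offset": [0.032,-0.093,0],"twist": [0,0,0],"fingers": 0.5},{"offset": [0.044,-0.129,0],"twist": [0,0,0],"fingers": 0.5},{"offset": [0.056,-0.164,0],"twist": [0,0,0],"fingers": 0.5}]'

```text
clock: 13.62
eef_pos: [528.2, -257.4, 121.1]
orientation: [3.138, 0.136, -0.002]
force: [0.7, -0.2, -2.3]
opening: 57.6
grasp_force: 86.8
```

>>> carry_out --increments '[{"offset": [0.012,-0.035,0],"twist": [0,0,4],"fingers": 0.5},{"offset": [0.024,-0.07,0],"twist": [0,0,8],"fingers": 0.5},{"offset": [0.036,-0.105,0],"twist": [0,0,12],"fingers": 0.5},{"offset": [0.047,-0.138,0],"twist": [0,0,16],"fingers": 0.5},{"offset": [0.056,-0.164,0],"twist": [0,0,18.5],"fingers": 0.5}]'

```text
clock: 14.03
eef_pos: [570.2, -86.9, 120.7]
orientation: [-3.119, 0.369, 0.002]
force: [0.4, 0.4, -2.8]
opening: 57.9
grasp_force: 86.8
```

>>> carry_out --increments '[{"offset": [0,0,0],"twist": [0,0,0],"fingers": 0.5},{"offset": [0,0,0],"twist": [0,0,0],"fingers": 0.5},{"offset": [0,0,0],"twist": [0,0,0],"fingers": 0.5},{"offset": [0,0,0],"twist": [0,0,0],"fingers": 0.5},{"offset": [0,0,0],"twist": [0,0,0],"fingers": 0.5}]'

```text
clock: 14.45
eef_pos: [569.6, -93.4, 120.7]
orientation: [3.116, -0.374, -0.001]
force: [0.4, 0.2, -2.7]
opening: 57.6
grasp_force: 86.8
```

Run:
```python
from h import *
plan([583,-40.5,60],-13.5)
```

```text
offset [ 0.0005 -0.0547  0.0605] twist [ 0.16  0.   -0.2 ] F [ 0.4  0.2 -2.7] M [-0.02  0.04  0.04] op 57.6 g 86.8 pos [569.6 -93.4 120.7] t 14.45 q7 -1.6
```

>>> carry_out --increments '[{"offset": [0,-0.02,0],"twist": [0,0,0],"fingers": 0.5},{"offset": [0,-0.045,0],"twist": [0,0,0],"fingers": 0.5},{"offset": [0,-0.055,0.015],"twist": [0,0,0],"fingers": 0.5},{"offset": [0,-0.055,0.045],"twist": [0,0,0],"fingers": 0.5},{"offset": [0,-0.055,0.065],"twist": [0,0,0],"fingers": 0.5}]'

```text
clock: 14.87
eef_pos: [582.9, -37.5, 54.4]
orientation: [3.119, -0.369, -0.0]
force: [-0.5, 0.2, -3.5]
opening: 58.1
grasp_force: 86.8
```

Run:
```python
from h import *
from station import imaging
c=imaging.capture('side');m=mask(c,*YEL,(295,175,370,240))
p=np.argwhere(m)[:,::-1];h=cv2.convexHull(p.astype(np.int32))
print(cv2.approxPolyDP(h,1.5,True)[:,0].tolist())
y=np.radians(-13.5);u=np.array([np.cos(y),np.sin(y)]);v=np.array([-u[1],u[0]])
from station import robot
e=robot.sense()['eef_pos'];print(e)
for z in(e[2]+6.7,e[2]+38.7):
  print(proj(c,[np.r_[e[:2]-[4,0]+a*52*u+b*30*v,z] for a,b in((-1,-1),(1,-1),(1,1),(-1,1))]).tolist())
plan([583,-40.5,25],-13.5)
```

```text
[[346, 214], [342, 216], [308, 211], [310, 195], [314, 193], [347, 197]]
[579.42215023 -38.29716023  50.3862312 ]
[[304.9, 212.9], [344.1, 217.4], [346.3, 205.7], [308.5, 201.5]]
[[305.3, 202.6], [345.1, 207.0], [347.2, 195.5], [308.9, 191.4]]
offset [0.0042 0.0012 0.0254] twist [ 0.21  0.49 -0.05] F [-1.1 -0.4 -5.1] M [-0.04  0.15  0.06] op 57.8 g 86.7 pos [579.4 -38.3  50.4] t 14.92 q7 -1.68
```

>>> carry_out --increments '[{"offset": [0.001,0,0.006],"twist": [0,0.2,0],"fingers": 0.5},{"offset": [0.001,0,0.012],"twist": [0,0.2,0],"fingers": 0.5},{"offset": [0.001,0,0.018],"twist": [0,0.2,0],"fingers": 0.5},{"offset": [0.001,0,0.022],"twist": [0,0.2,0],"fingers": 0.5},{"offset": [0.001,0,0.022],"twist": [0,0.2,0],"fingers": 0.5}]'

```text
clock: 15.33
eef_pos: [583.9, -38.4, 33.4]
orientation: [3.118, -0.37, 0.005]
force: [-0.1, 0.2, -2.4]
opening: 57.9
grasp_force: 86.9
```

>>> carry_out --increments '[{"offset": [0,0,0.001],"twist": [0,0,0],"fingers": 0.5},{"offset": [0,0,0.002],"twist": [0,0,0],"fingers": 0.5},{"offset": [0,0,0.003],"twist": [0,0,0],"fingers": 0.5},{"offset": [0,0,0.003],"twist": [0,0,0],"fingers": 0.5},{"offset": [0,0,0.003],"twist": [0,0,0],"fingers": 0.5}]'

```text
clock: 15.75
eef_pos: [584.1, -38.1, 30.7]
orientation: [3.118, -0.369, 0.006]
force: [0.0, 0.0, -3.2]
opening: 57.7
grasp_force: 86.9
```

Run:
```python
from h import *
plan([583,-40.5,25],-13.5)
```

```text
offset [-0.0006  0.0026  0.0057] twist [ 0.09 -0.22 -0.01] F [ 0.   0.  -3.2] M [-0.06  0.03  0.  ] op 57.7 g 86.9 pos [584.1 -38.1  30.7] t 15.75 q7 -1.68
```

>>> carry_out --increments '[{"offset": [0,0,0.001],"twist": [0,-0.2,0],"fingers": 0.5},{"offset": [0,0,0.002],"twist": [0,-0.2,0],"fingers": 0.5},{"offset": [0,0,0.003],"twist": [0,-0.2,0],"fingers": 0.5},{"offset": [0,0,0.004],"twist": [0,-0.2,0],"fingers": 0.5},{"offset": [0,0,0.004],"twist": [0,-0.2,0],"fingers": 0.5}]'

```text
clock: 16.17
eef_pos: [583.8, -38.1, 26.2]
orientation: [3.118, -0.369, -0.001]
force: [-0.5, -0.0, -3.1]
opening: 58.0
grasp_force: 86.9
```

>>> carry_out --increments '[{"offset": [0,0,0.001],"twist": [0,0,0],"fingers": 0.5},{"offset": [0,0,0.001],"twist": [0,0,0],"fingers": 0.5},{"offset": [0,0,0.002],"twist": [0,0,0],"fingers": 0.5},{"offset": [0,0,0.002],"twist": [0,0,0],"fingers": 0.5},{"offset": [0,0,0.002],"twist": [0,0,0],"fingers": 0.5}]'

```text
clock: 16.58
eef_pos: [584.3, -38.2, 25.5]
orientation: [3.118, -0.369, 0.001]
force: [-2.2, 0.8, 5.4]
opening: 57.8
grasp_force: 87.9
```

>>> carry_out --increments '[{"offset": [0,-0.001,0],"twist": [0,0,0],"fingers": 0.5},{"offset": [0,-0.003,0],"twist": [0,0,0],"fingers": 0.5},{"offset": [0,-0.004,0],"twist": [0,0,0],"fingers": 0.5},{"offset": [0,-0.005,0],"twist": [0,0,0],"fingers": 0.5},{"offset": [0,-0.005,0],"twist": [0,0,0],"fingers": 0.5}]'

```text
clock: 17.0
eef_pos: [586.5, -34.3, 25.5]
orientation: [3.117, -0.37, 0.005]
force: [-0.5, -1.9, 5.7]
opening: 57.9
grasp_force: 87.9
```

```bash
cat >> h.py <<'E'
def pf():
    from station import robot
    s=robot.sense();y=np.radians(-13.8);M=np.array([[np.cos(y),np.sin(y),0],[-np.sin(y),np.cos(y),0],[0,0,1]])
    Q=R.from_rotvec(s['orientation']).as_matrix()
    print('plate pos',(M@(s['eef_pos']-[546,-66.2,20])).round(1),'F',(M@s['force']).round(1),'M',(M@s['wrist_torque']).round(2),'yaw',np.degrees(np.arctan2(Q[1,0],Q[0,0])).round(2),'zaxis',Q[:,2].round(4),'t',s['clock'])
E
python3 -c "
from h import *
pf()"
```

```text
plate pos [31.7 40.7  5.5] F [-0.1 -2.   5.7] M [-0.44  0.11 -0.01] yaw -13.54 zaxis [ 0.0027 -0.0031 -1.    ] t 17.0
```

>>> carry_out --increments '[{"offset": [0,-0.001,0],"twist": [0,0,0],"fingers": 0.5},{"offset": [0,-0.002,0],"twist": [0,0,0],"fingers": 0.5},{"offset": [0,-0.003,0],"twist": [0,0,0],"fingers": 0.5},{"offset": [0,-0.003,0],"twist": [0,0,0],"fingers": 0.5},{"offset": [0,-0.003,0],"twist": [0,0,0],"fingers": 0.5}]'

```text
clock: 17.42
eef_pos: [587.4, -31.4, 25.5]
orientation: [3.117, -0.37, 0.005]
force: [0.7, -1.0, 4.3]
opening: 58.0
grasp_force: 87.9
```

>>> carry_out --increments '[{"offset": [0,-0.001,0],"twist": [0,0,0],"fingers": 0.5},{"offset": [0,-0.002,0],"twist": [0,0,0],"fingers": 0.5},{"offset": [0,-0.003,0],"twist": [0,0,0],"fingers": 0.5},{"offset": [0,-0.003,0],"twist": [0,0,0],"fingers": 0.5},{"offset": [0,-0.003,0],"twist": [0,0,0],"fingers": 0.5}]'

```text
clock: 17.83
eef_pos: [587.8, -29.7, 25.5]
orientation: [3.116, -0.372, 0.005]
force: [-1.2, -3.5, 5.5]
opening: 57.6
grasp_force: 88.0
```

```bash
python3 -c "
from h import *
pf()"
```

```text
plate pos [31.9 45.4  5.5] F [-0.4 -3.6  5.5] M [-0.62  0.05 -0.05] yaw -13.62 zaxis [ 0.0026 -0.0042 -1.    ] t 17.8333
```

>>> carry_out --increments '[{"offset": [0,-0.001,0],"twist": [0,0,0],"fingers": 0.5},{"offset": [0,-0.002,0],"twist": [0,0,0],"fingers": 0.5},{"offset": [0,-0.002,0],"twist": [0,0,0],"fingers": 0.5},{"offset": [0,-0.002,0],"twist": [0,0,0],"fingers": 0.5},{"offset": [0,-0.002,0],"twist": [0,0,0],"fingers": 0.5}]'

```text
clock: 18.25
eef_pos: [587.8, -29.6, 25.5]
orientation: [3.113, -0.374, 0.004]
force: [-3.1, -5.3, 6.5]
opening: 57.9
grasp_force: 88.1
```

```bash
python3 -c "
from h import *
pf()"
```

```text
plate pos [31.9 45.5  5.5] F [-1.7 -5.9  6.5] M [-1.04  0.07 -0.09] yaw -13.7 zaxis [ 0.0017 -0.0063 -1.    ] t 18.25
```

>>> carry_out --increments '[{"offset": [0.001,0,0],"twist": [0,0,0],"fingers": 0.5},{"offset": [0.002,0,0],"twist": [0,0,0],"fingers": 0.5},{"offset": [0.003,0,0],"twist": [0,0,0],"fingers": 0.5},{"offset": [0.004,0,0],"twist": [0,0,0],"fingers": 0.5},{"offset": [0.005,0,0],"twist": [0,0,0],"fingers": 0.5}]'

```text
clock: 18.67
eef_pos: [589.7, -30.1, 25.5]
orientation: [3.114, -0.374, -0.006]
force: [-6.9, -3.8, 10.5]
opening: 58.1
grasp_force: 88.6
```

>>> carry_out --increments '[{"offset": [0.001,0,0],"twist": [0,0,0],"fingers": 0.5},{"offset": [0.002,0,0],"twist": [0,0,0],"fingers": 0.5},{"offset": [0.003,0,0],"twist": [0,0,0],"fingers": 0.5},{"offset": [0.003,0,0],"twist": [0,0,0],"fingers": 0.5},{"offset": [0.003,0,0],"twist": [0,0,0],"fingers": 0.5}]'

```text
clock: 19.08
eef_pos: [593.0, -30.9, 25.5]
orientation: [3.114, -0.373, -0.005]
force: [-5.6, -4.1, 10.6]
opening: 57.8
grasp_force: 88.5
```

```bash
python3 -c "
from h import *
pf()"
```

```text
plate pos [37.2 45.5  5.5] F [-4.5 -5.3 10.6] M [-1.02  0.87 -0.05] yaw -13.68 zaxis [-0.0036 -0.0053 -1.    ] t 19.0833
```

>>> carry_out --increments '[{"offset": [0.001,0,0],"twist": [0,0,0],"fingers": 0.5},{"offset": [0.002,0,0],"twist": [0,0,0],"fingers": 0.5},{"offset": [0.003,0,0],"twist": [0,0,0],"fingers": 0.5},{"offset": [0.003,0,0],"twist": [0,0,0],"fingers": 0.5},{"offset": [0.003,0,0],"twist": [0,0,0],"fingers": 0.5}]'

```text
clock: 19.5
eef_pos: [595.9, -31.6, 25.5]
orientation: [3.114, -0.373, -0.005]
force: [-6.2, -4.7, 9.9]
opening: 57.8
grasp_force: 88.5
```

```bash
python3 -c "
from h import *
pf()"
```

```text
plate pos [40.2 45.5  5.5] F [-4.9 -6.1  9.9] M [-1.01  0.91  0.02] yaw -13.68 zaxis [-0.0036 -0.0053 -1.    ] t 19.5
```

>>> carry_out --increments '[{"offset": [0.001,0,0],"twist": [0,0,0],"fingers": 0.5},{"offset": [0.002,0,0],"twist": [0,0,0],"fingers": 0.5},{"offset": [0.003,0,0],"twist": [0,0,0],"fingers": 0.5},{"offset": [0.003,0,0],"twist": [0,0,0],"fingers": 0.5},{"offset": [0.003,0,0],"twist": [0,0,0],"fingers": 0.5}]'

```text
clock: 19.92
eef_pos: [597.9, -32.1, 25.5]
orientation: [3.114, -0.373, -0.008]
force: [-7.4, -4.9, 11.7]
opening: 58.0
grasp_force: 88.7
```

```bash
python3 -c "
from h import *
pf()"
```

```text
plate pos [42.3 45.5  5.5] F [-6.  -6.5 11.7] M [-0.99  1.17 -0.04] yaw -13.68 zaxis [-0.0055 -0.0049 -1.    ] t 19.9167
```

>>> carry_out --increments '[{"offset": [0.001,0,0],"twist": [0,0,0],"fingers": 0.5},{"offset": [0.002,0,0],"twist": [0,0,0],"fingers": 0.5},{"offset": [0.003,0,0],"twist": [0,0,0],"fingers": 0.5},{"offset": [0.003,0,0],"twist": [0,0,0],"fingers": 0.5},{"offset": [0.003,0,0],"twist": [0,0,0],"fingers": 0.5}]'

```text
clock: 20.33
eef_pos: [597.9, -32.1, 25.5]
orientation: [3.114, -0.373, -0.017]
force: [-11.7, -2.6, 16.0]
opening: 58.0
grasp_force: 89.3
```

```bash
python3 -c "
from h import *
pf()"
```

```text
plate pos [42.3 45.5  5.5] F [-10.8  -5.3  16. ] M [-1.    2.13 -0.11] yaw -13.68 zaxis [-0.0117 -0.0037 -0.9999] t 20.3333
```

>>> carry_out --increments '[{"offset": [0.001,-0.001,0],"twist": [0,0,0],"fingers": 0.5},{"offset": [0.002,-0.002,0],"twist": [0,0,0],"fingers": 0.5},{"offset": [0.003,-0.003,0],"twist": [0,0,0],"fingers": 0.5},{"offset": [0.003,-0.003,0],"twist": [0,0,0],"fingers": 0.5},{"offset": [0.003,-0.003,0],"twist": [0,0,0],"fingers": 0.5}]'

```text
clock: 20.75
eef_pos: [597.9, -32.1, 25.6]
orientation: [3.111, -0.375, -0.029]
force: [-18.5, -6.6, 22.5]
opening: 58.2
grasp_force: 89.7
```

```bash
python3 -c "
from h import *
pf()"
```

```text
plate pos [42.2 45.5  5.6] F [-16.3 -10.8  22.5] M [-1.68  3.19 -0.04] yaw -13.77 zaxis [-0.0192 -0.0058 -0.9998] t 20.75
```

>>> carry_out --increments '[{"offset": [0,0,0],"twist": [0,0.3,0],"fingers": 0.5},{"offset": [0,0,0],"twist": [0,0.6,0],"fingers": 0.5},{"offset": [0,0,0],"twist": [0,1.0,0],"fingers": 0.5},{"offset": [0,0,0],"twist": [0,1.0,0],"fingers": 0.5},{"offset": [0,0,0],"twist": [0,1.0,0],"fingers": 0.5}]'

```text
clock: 21.17
eef_pos: [598.3, -32.2, 25.5]
orientation: [3.109, -0.376, 0.0]
force: [-17.3, -6.3, 21.3]
opening: 58.0
grasp_force: 89.6
```

Run:
```python
from h import *
from station import imaging
pf()
c=imaging.capture('side')
p=np.argwhere(mask(c,*YEL,(295,185,375,240)))[:,::-1];h=cv2.convexHull(p.astype(np.int32));print(cv2.approxPolyDP(h,1.5,True)[:,0].tolist())
y=np.radians(-13.8);u=np.array([np.cos(y),np.sin(y)]);v=np.array([-u[1],u[0]])
for z in(32,64):print(proj(c,[np.r_[np.array([593.6,-31.6])+a*52*u+b*30*v,z] for a,b in((-1,-1),(1,-1),(1,1),(-1,1))]).tolist())
a=cv2.resize(c['frame'][160:260,280:400],None,fx=6,fy=6,interpolation=2);cv2.imwrite('pics/a8.png',a)
pf()
```

```text
plate pos [42.7 45.5  5.5] F [-15.3 -10.3  21.3] M [-1.68  3.15 -0.07] yaw -13.78 zaxis [-0.0011 -0.01   -0.9999] t 21.1667
[[352, 206], [350, 223], [348, 224], [315, 220], [313, 218], [314, 207], [317, 201]]
[[311.1, 219.3], [349.9, 224.0], [351.9, 212.2], [314.5, 207.9]]
[[311.6, 209.2], [350.8, 213.8], [352.8, 202.2], [315.0, 198.0]]
plate pos [42.7 45.5  5.5] F [-14.6 -10.8  21.4] M [-1.65  3.14 -0.05] yaw -13.77 zaxis [-0.0012 -0.01   -0.9999] t 21.2167
```

>>> carry_out --increments '[{"offset": [0,-0.001,0],"twist": [0.2,0,0],"fingers": 0.5},{"offset": [0,-0.002,0],"twist": [0.4,0,0],"fingers": 0.5},{"offset": [0,-0.003,0],"twist": [0.7,0,0],"fingers": 0.5},{"offset": [0,-0.004,0],"twist": [0.7,0,0],"fingers": 0.5},{"offset": [0,-0.004,0],"twist": [0.7,0,0],"fingers": 0.5}]'

```text
clock: 21.63
eef_pos: [598.4, -32.0, 25.4]
orientation: [3.116, -0.378, 0.0]
force: [-17.7, -10.0, 21.0]
opening: 57.7
grasp_force: 89.8
```

>>> carry_out --increments '[{"offset": [0,0,0],"twist": [0,0,0],"fingers": 0.5},{"offset": [0,0,0],"twist": [0,0,0],"fingers": 0.5},{"offset": [0,0,0],"twist": [0,0,0],"fingers": 0.5},{"offset": [0,0,0],"twist": [0,0,0],"fingers": 0.5},{"offset": [0,0,0],"twist": [0,0,0],"fingers": 0.5}]'

```text
clock: 22.05
eef_pos: [598.3, -32.0, 25.4]
orientation: [3.116, -0.378, 0.0]
force: [-17.4, -10.3, 23.3]
opening: 57.8
grasp_force: 89.8
```

```bash
python3 -c "
from h import *
pf()"
```

```text
plate pos [42.7 45.7  5.4] F [-14.5 -14.2  23.3] M [-3.14  3.15 -0.03] yaw -13.83 zaxis [-0.     -0.0028 -1.    ] t 22.05
```

```bash
python3 -c "
from station import robot
print(robot.job_done())"
```

```text
the job is handed in; nothing more can be done
None
```

I handed the job in, but no verdict came back: by my camera and force readings the blue die is flat and released in the blue tray, and the yellow die is in the plate's corner, still gripped at about 90 N, with about 14 N of tool force toward each bar.

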